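# Feed one brass plug from the plug feeder

### The arm

A 7-joint arm with a two-finger parallel gripper is mounted at the origin on a cart in front of the work surface, level with it; the furniture and walls round the work are solid. World frame = base frame: x ahead of the robot, y to its left, z up, the work surface at z = 0. Lengths are in m, angles in rad, forces in N, time in s.
With the tool pointing down it reaches from about 0.4 to 0.875 m from the base axis. Payload 19.3 kg.
Tool frame: the origin (TCP) lies on the centre line of the jaws, within the pads' length; the fingertips stand 11 mm ahead of it and the grasp point (between the pads) lies 8 mm behind it; y points along the fingers, x is the direction in which the jaws open and shut, and the axes are right-handed (so a half turn about y gives the same grasp; the last joint's range is limited). The gripper opens to 85 mm and grips with 20 to 120 N. Pads are 22 mm wide; open, the fingers measure 114 mm over their backs; the gripper's body (76 mm by 85 mm) begins 54 mm behind the grasp point. The pads swing forward as they close: fully open they stand 13 mm farther back than shut.
Start: joints at [1.081, 0.521, -0.036, 1.599, 0.021, 1.021, -0.113], TCP at [0.255, -0.571, 0.242] pointing down, gripper open.
Joint ranges: [-2.91, 2.91], [-0.3, 2.13], [-1.5, 1.42], [0.17, 2.43], [-1.26, 4.41], [0.16, 1.93], [-2.52, 2.52]. Speed limits (rad/s): [1.89, 1.89, 2.39, 2.39, 3.01, 3.01, 3.01].

### API

Orientations are given as [roll, pitch, yaw] about the fixed x, y, z axes, in that order (R = Rz(yaw) Ry(pitch) Rx(roll)).
In Python, from workcell import monitor, cams, bot gives the robot as it stands.
- The arm moves only by the tool send_rows, never from a script. Its argument "series" is text: rows parted by semicolons, each of 7 numbers parted by spaces: the turn, a rotation vector about the tool's x, y, z in rad, then the shift along the tool's x, y, z in mm, then the opening, from 0 (shut) to 1 (fully open). In form: ax ay az tx ty tz claw; .... A call has 1 to 20 rows; each row is the pose to reach, as a shift and turn from the pose commanded when the call began, along the tool's axes at that moment; what a row does not reach only later rows make up. A row lasts 1/12 s, in which the tool goes at most 41.7 mm and 7.16 degrees, less where a joint would pass 70% of its speed; a pose out of reach is approached as far as the arm can. A call with a gripper value outside its range is refused whole. The fingers move at their own pace and stop on an object; "force" is the grip in N (left out, the last holds). Time passes only in rows, so rows that repeat a pose let the fingers close. It gives the time, the measured TCP pose, the force and the opening at its end, in the units of the state.
- monitor.observe(): the state, without advancing time (a new reading comes with each control period).
- cams.grab_frame(name): name is "scene" or "top" or "wrist"; returns the picture (420x560x3 uint8, red, green, blue); there is no depth.
- cams.get_calibration(name): a dict with "mtx" (3x3 intrinsics, pixels), "origin" and "attitude" of the camera in the world. Camera axes: x right, y down, z forward; pixel columns grow to the right and rows downward; lengths in m; the calibration is good to about 2 mm. A picture is of the moment at which its call begins: read the wrist's pose just before it. get_calibration takes no time and is no camera call; for the wrist camera it gives the pose at the moment of the call.
- bot.job_done(): hands the job in, once; it reports no verdict.
The state is a dict: "clock": time; "qpos": joint angles; "qd": joint speeds; "joint_efforts": joint torques, N m; "position": TCP position; "tool_rot": TCP orientation; "force": force on the tool from outside, world axes, zero at the start; "moment": the same for the moment, N m; "grip_width": finger opening in m.
Only numpy, scipy, OpenCV 4.12 (cv2) and the standard library are available. Lean on these libraries where they do the work, as an engineer would, in place of code of your own. Each camera call takes 0.05 s, during which the arm holds its last target.

### The job

Press the black plunger head of the plug feeder all the way in, once, so that a single brass plug comes out of the magazine into the lane, and let the plunger spring back out. Then nudge that plug sideways along the lane with a fingertip until it rests upright against the end stop, ready to be collected. Only press and push: do not lift any plug, leave the other plugs in the magazine, and leave the loose things round the feeder where they are.

Things in the scene. Friction and masses are not known exactly. Their poses are not given: they have to be found in the camera images.
- feeder: Fixed plug feeder: a grey square upright tube (magazine, 35x35 mm outside, 26.5x26.5 inside, top at z 66 mm, open above, sight slot on the -x side) on a metal bed. Origin: on the bench under the magazine's axis; z up. Bed and lane floor are 6 mm above the bench. The plunger is on the +y side and is pressed towards -y; the plug comes out on the -y side at floor level.
- lane (a point): Point on the lane floor in front of the mouth, at feeder x 0, y -57 mm, 6 mm above the bench. The lane runs along the feeder's x from +18 to -118 mm, 32 mm wide between rails (inner faces at feeder y -41 and -73 mm) that rise 5 mm above its floor; a lip as high closes it at x +18 to +21 mm; bare bench beyond. The end stop stands in its -x part.
- plunger_face (a point): Centre of the outer (+y) face of the black round plunger head: an upright disc of 48 mm diameter, 10 mm thick, its axis along the feeder's y, centre 36 mm above the bench. With the plunger out it lies 115 mm from the magazine's axis, at feeder y +115. It moves with the plunger.
- plunger (a joint): Travel of the plunger in m: 0 out (rest), 0.060 fully in, along the feeder's -y. A spring returns it; pressing takes about 3 N at the start, about 8 N fully in, where it meets a hard stop. Fully in, it sets the bottom plug in the lane at about feeder x 0, y -58 mm.
- magazine (a point): Point on the feeder's floor on the magazine's axis (6 mm above the bench). The bench drill, whose head overhangs the bench 0.25 m and more to the right (-y) of the middle of the work, is solid: swing round in front of it, not through it.
- plug_1: Bottom plug in the magazine, the one that comes out: brass, a round base of 25 mm diameter and 11 mm high with a 14x14 mm square head above it, 23 mm high in all, 45 g. Origin: centre of its underside, z up along its axis. Stands on the feeder's floor.
- plug_2: Second plug in the magazine, same shape, standing on the first.
- plug_3: Top plug in the magazine, same shape, standing on the second; its head shows above the tube.
- end_stop: Fixed dark steel block across the lane, 12 mm (x) by 30 mm (y) by 14 mm high, a small round screw on top (20 mm in all). Its place along the lane differs from run to run. Origin: centre of its underside, on the lane floor; axes parallel to the feeder's. The plug rests against its +x face, 6 mm from the origin, so with the plug's axis 18.5 mm from the origin.
- spare_plug: Bystander: a brass plug like the others, 25 mm, standing on the bench outside the feeder. Origin under its centre.
- nipple_a: Bystander: threaded hex nipple, 27x31x37 mm, upright on the bench. Origin under its centre.
- nipple_b: Bystander: a second hex nipple, same shape.
- tape_roll: Bystander: roll of marking tape, 77 mm diameter, 19 mm high, lying flat. Origin under its centre.
- chuck_key: Bystander: T-shaped chuck key, 55x48x15 mm, lying on the bench. Origin under its centre.
There are look-alikes about, which are no part of the job. Leave any pink look-alike of the plug_3 alone.

How it is judged:
By the outcome, as a careful person would: the job done as asked, in the order asked, and still so for the second after the job is handed in, with the robot touching nothing.
It also fails if it takes over 56 s, if anything falls off the work surface, if the arm or the gripper's body presses on something with over 40 N, if the wrist force passes 120 N, or if a joint passes its speed limit or range.

## Working session

There is one attempt and no reset: what is moved stays moved. The work goes in short steps, Python scripts to look and compute and a tool call to move; the robot and the scene stay as the last step left them, time stands still between calls to the robot, and variables do not carry over. Pictures are saved under pics/ and viewed, and the job is handed in when it is done.

Besides the shell and the picture viewer there is one more tool, called after ">>>" as name(argument=value, ...) on one line, values as JSON. send_rows: Moves the arm, as the interface text tells. Its arguments: {"type":"object","properties":{"series":{"type":"string"},"force":{"type":"number"}},"required":["series"]}

```bash
ls; mkdir -p pics
python3 - <<'E'
from workcell import monitor, cams, bot
import cv2, numpy as np
s=monitor.observe(); print(s)
for n in ["scene","top","wrist"]:
    c=cams.get_calibration(n); print(n,c)
    cv2.imwrite(f"pics/{n}0.png",cams.grab_frame(n)[:,:,::-1])
E
```

```text
pics
{'clock': 0.0, 'qpos': array([ 1.0808026 ,  0.52201572, -0.03633476,  1.59999203,  0.02121   ,
        1.02112482, -0.11278901]), 'qd': array([ 9.63954274e-04,  1.61925601e-03,  7.17117381e-04, -3.46768557e-05,
        1.81232170e-03,  9.55811359e-04,  5.27461889e-04]), 'joint_efforts': array([-8.62506090e-05, -9.27110267e+01,  1.97966538e+00, -3.69931984e+01,
        1.78906659e-02,  8.21326015e-03,  6.98983672e-05]), 'position': array([ 0.25456711, -0.57044838,  0.24173031]), 'tool_rot': array([-1.57088442e+00,  1.15118817e-03, -1.15099032e+00]), 'force': array([ 0.34602253, -0.12589176,  0.29188337]), 'moment': array([-0.02400665, -0.01581289, -0.05452675]), 'grip_width': 0.08565756976223302}
scene {'mtx': array([[546.87410128,   0.        , 284.45351251],
       [  0.        , 546.87410128, 213.98264185],
       [  0.        ,   0.        ,   1.        ]]), 'origin': array([ 0.03292363, -0.42483383,  0.5890636 ]), 'attitude': array([-2.23203825, -0.01697044, -0.90390261])}
top {'mtx': array([[433.88200363,   0.        , 278.71856499],
       [  0.        , 433.88200363, 209.95772895],
       [  0.        ,   0.        ,   1.        ]]), 'origin': array([ 0.47299993, -0.01138324,  0.92115419]), 'attitude': array([-3.01816984,  0.01715891, -1.59573194])}
wrist {'mtx': array([[376.83060631,   0.        , 278.57008998],
       [  0.        , 376.83060631, 208.22798889],
       [  0.        ,   0.        ,   1.        ]]), 'origin': array([ 0.31585771, -0.54393407,  0.37257553]), 'attitude': array([ 2.87502103e+00,  5.45886726e-04, -1.15283828e+00])}
```

View pics/scene0.png

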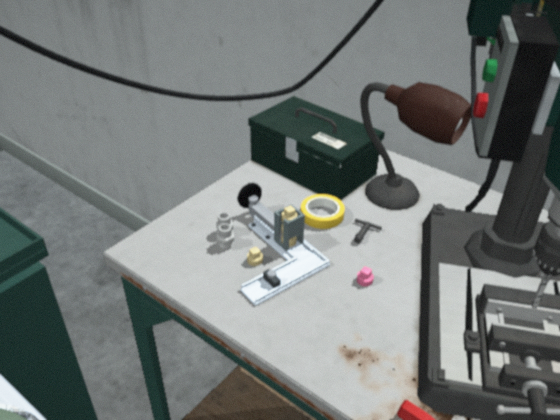

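View pics/top0.png

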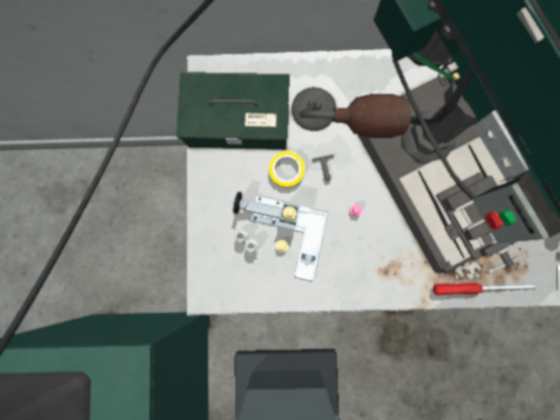

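View pics/wrist0.png

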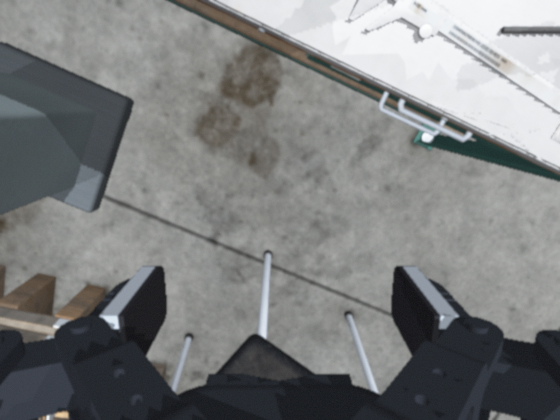

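```bash
cat > h.py <<'E'
import numpy as np, cv2
from scipy.spatial.transform import Rotation as Ro
from workcell import cams, monitor
def ray(n,u,v,z,c=None):
    c=c or cams.get_calibration(n)
    d=Ro.from_euler('xyz',c['attitude']).as_matrix()@np.linalg.inv(c['mtx'])@[u,v,1]
    o=np.array(c['origin']); return o+d*(z-o[2])/d[2]
def proj(n,p,c=None):
    c=c or cams.get_calibration(n)
    q=Ro.from_euler('xyz',c['attitude']).as_matrix().T@(np.array(p)-c['origin'])
    q=c['mtx']@q; return q[:2]/q[2]
E
python3 - <<'E'
import cv2
a=cv2.imread('pics/top0.png')[140:300,215:375]
cv2.imwrite('pics/topc.png',cv2.resize(a,(800,800)[:2],interpolation=cv2.INTER_CUBIC)[:,:][:600] if 0 else cv2.resize(a,(600,600),interpolation=cv2.INTER_CUBIC))
a=cv2.imread('pics/scene0.png')[170:320,200:400]
cv2.imwrite('pics/scenec.png',cv2.resize(a,(800,600),interpolation=cv2.INTER_CUBIC))
E
```

```text
(no output)
```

View pics/topc.png

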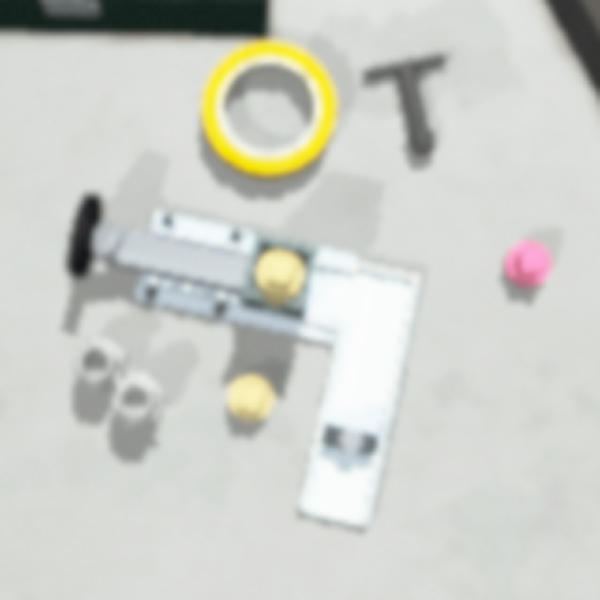

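View pics/scenec.png

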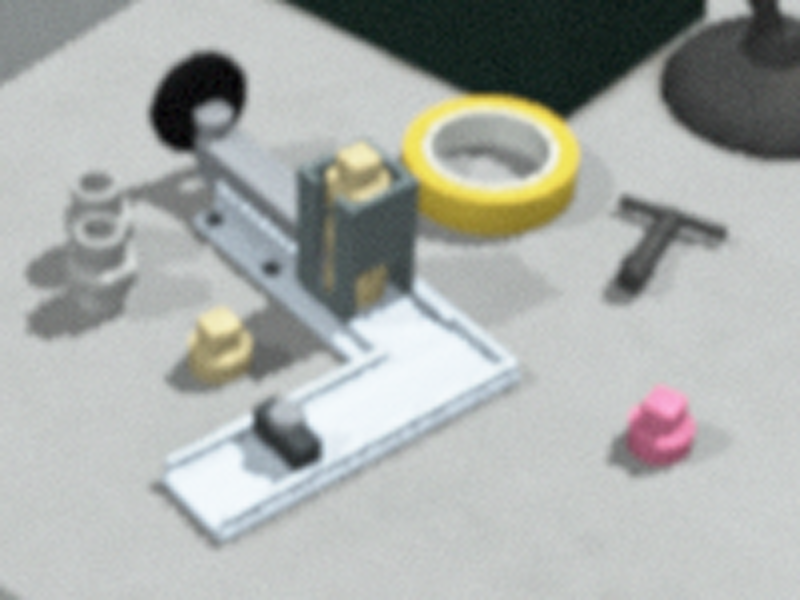

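```bash
cat > fit.py <<'E'
from h import *
from scipy.optimize import least_squares
ct=cams.get_calibration('top'); cs=cams.get_calibration('scene')
T=lambda x,y:(215+(x+.5)/3.75-.5,140+(y+.5)/3.75-.5); S=lambda x,y:(200+(x+.5)/4-.5,170+(y+.5)/4-.5)
obs=[('top',T(423,268),(21,-76,11)),('top',T(370,528),(-118,-76,11)),('top',T(297,515),(-118,-38,11)),
('top',T(85,235),(0,110,36)),
('scene',S(520,365),(21,-76,11)),('scene',S(220,530),(-118,-76,11)),('scene',S(163,470),(-118,-38,11)),
('scene',S(298,170),(-17.5,17.5,66)),('scene',S(415,180),(17.5,-17.5,66)),('scene',S(345,210),(-17.5,-17.5,66)),('scene',S(203,102),(0,110,36))]
C={'top':ct,'scene':cs}
pts=[]
for n,uv,f in obs:
    pts.append(ray(n,*uv,f[2]/1000,C[n])[:2])
pts=np.array(pts); F=np.array([o[2][:2] for o in obs])/1000
def res(p):
    c,s=np.cos(p[2]),np.sin(p[2]); return (F@np.array([[c,-s],[s,c]]).T+p[:2]-pts)
r=least_squares(lambda p:res(p).ravel(),[.5,0,0],loss='soft_l1',f_scale=.002)
print(r.x,np.degrees(r.x[2])); print((res(r.x)*1000).round(1))
x0,y0,a=r.x
R=np.array([[np.cos(a),-np.sin(a)],[np.sin(a),np.cos(a)]])
for n,uv,z in [('top',T(350,440),.026),('scene',S(287,413),.026)]:
    q=ray(n,*uv,z,C[n])[:2]; print(n,'stop',(R.T@(q-[x0,y0])*1000).round(1))
for nm,uv,z in [('spare',T(250,397),.012),('nipA',T(97,360),.037),('nipB',T(135,395),.037),('tape',T(270,107),.019)]:
    q=ray('top',*uv,z,ct)[:2]; print(nm,q.round(3),(R.T@(q-[x0,y0])*1000).round(1))
E
python3 fit.py
```

```text
[ 0.57215063 -0.02116904 -0.25121476] -14.393545344392598
[[-7.5  1.3]
 [ 1.5  1. ]
 [ 2.9 -2.2]
 [-1.9 -0.8]
 [-0.6  0.5]
 [ 3.8  1.1]
 [ 3.9  2.4]
 [-0.6  0.7]
 [ 0.6 -2.8]
 [-1.3 -3.6]
 [-2.1 -0.1]]
top stop [-75.  -55.5]
scene stop [-76.1 -56.7]
spare [ 0.511 -0.002] [-63.8   3.3]
nipA [0.532 0.08 ] [-63.8  88.5]
nipB [0.513 0.06 ] [-77.7  63.9]
tape [ 0.674 -0.018] [97.9 28.7]
```

```bash
cat > mv.py <<'E'
from h import *
def rel(p,yaw,s=None,cur=None):
    """rel numbers from commanded pose cur=(pos,rot euler) to world p,yaw (tool down)"""
    s=s or monitor.observe()
    p0,e0=(s['position'],s['tool_rot']) if cur is None else cur
    R0=Ro.from_euler('xyz',e0); R1=Ro.from_euler('xyz',[-np.pi/2,0,yaw])
    return (R0.inv()*R1).as_rotvec().round(3),(R0.inv().apply(np.array(p)-p0)*1000).round(1)
E
python3 - <<'E'
from mv import *
for p,y in [((.27,-.40,.26),-1.0),((.34,-.24,.26),-.75),((.41,-.03,.26),-.4),((.52,.04,.26),-.251)]: print(rel(p,y))
for n,uv in [('top',(445,270)),('top',(365,130)),('top',(288,148)),('top',(388,60))]: print(uv,ray(n,*uv,.03),ray(n,*uv,.15))
E
```

```text
(array([ 0.   , -0.151, -0.001]), array([-149.5,  -18. ,   83.6]))
(array([-0.   , -0.401, -0.001]), array([-267. ,  -17.9,  212.7]))
(array([-0.   , -0.751, -0.001]), array([-430.3,  -17.8,  362.2]))
(array([-0.   , -0.9  , -0.001]), array([-449.3,  -17.8,  491.2]))
(445, 270) [ 0.45252576 -0.33192521  0.03      ] [ 0.45528275 -0.28876205  0.15      ]
(365, 130) [ 0.74901259 -0.18518962  0.03      ] [ 0.7118456 -0.1617854  0.15     ]
(288, 148) [ 0.71485778 -0.02167812  0.03      ] [ 0.68228996 -0.02029185  0.15      ]
(388, 60) [ 0.90276171 -0.24218266  0.03      ] [ 0.84489135 -0.21110394  0.15      ]
```

>>> send_rows(series="0 -0.025 0 -25 -3 14 1; 0 -0.05 0 -50 -6 28 0.5; 0 -0.075 0 -75 -9 42 0; 0 -0.1 0 -100 -12 56 0; 0 -0.125 0 -125 -15 70 0; 0 -0.15 0 -150 -18 84 0; 0 -0.19 0 -169 -18 105 0; 0 -0.23 0 -189 -18 127 0; 0 -0.28 0 -208 -18 148 0; 0 -0.32 0 -228 -18 170 0; 0 -0.36 0 -247 -18 191 0; 0 -0.40 0 -267 -18 213 0; 0 -0.44 0 -287 -18 232 0; 0 -0.49 0 -308 -18 250 0; 0 -0.53 0 -328 -18 269 0; 0 -0.57 0 -349 -18 288 0; 0 -0.62 0 -369 -18 306 0; 0 -0.66 0 -390 -18 325 0; 0 -0.71 0 -410 -18 344 0; 0 -0.75 0 -430 -18 362 0", force=40)

```text
clock: 1.82
position: [0.4102, -0.0292, 0.2604]
tool_rot: [-1.571, -0.0, -0.398]
force: [0.8, -0.8, -0.1]
grip_width: 0.0001
```

Run:
```python
from mv import *
a=-.2512;R=np.array([[np.cos(a),-np.sin(a)],[np.sin(a),np.cos(a)]]);o=np.array([.572,-.0212])
for f in [(-20,30),(0,150)]:
    p=R@(np.array(f)/1000)+o; print(f,p,rel([*p,.26],a))
```

```text
(-20, 30) [0.5600847  0.01282977] (array([-0.   , -0.147,  0.   ]), array([121.8,   0.4,  96.8]))
(0, 150) [0.60928497 0.12409223] (array([-0.   , -0.147,  0.   ]), array([124. ,   0.4, 218.5]))
```

>>> send_rows(series="0 -0.03 0 25 0 19 0; 0 -0.06 0 49 0 38 0; 0 -0.09 0 73 0 58 0; 0 -0.12 0 98 0 77 0; 0 -0.147 0 122 0 97 0; 0 -0.147 0 122 0 97 0; 0 -0.147 0 122 0 97 0")

```text
clock: 2.4
position: [0.5607, 0.0118, 0.2594]
tool_rot: [-1.57, 0.001, -0.253]
force: [-0.3, -0.5, 0.0]
grip_width: -0.0002
```

Run:
```python
from mv import *
import json
s=monitor.observe();c=cams.get_calibration('wrist');f=cams.grab_frame('wrist')
print(s['position'],s['tool_rot'],c)
np.save('w1.npy',f); json.dump({k:np.array(v).tolist() for k,v in c.items()},open('w1.json','w'))
cv2.imwrite('pics/w1.png',cv2.resize(f[:,:,::-1],(800,600),interpolation=cv2.INTER_CUBIC))
```

```text
[0.56071145 0.01184068 0.25941266] [-1.57028672e+00  1.43846968e-03 -2.53201870e-01] {'mtx': array([[376.83060631,   0.        , 278.57008998],
       [  0.        , 376.83060631, 208.22798889],
       [  0.        ,   0.        ,   1.        ]]), 'origin': array([0.57797864, 0.07570974, 0.39021769]), 'attitude': array([ 2.87527534e+00,  1.25496150e-03, -2.55002099e-01])}
```

View pics/w1.png

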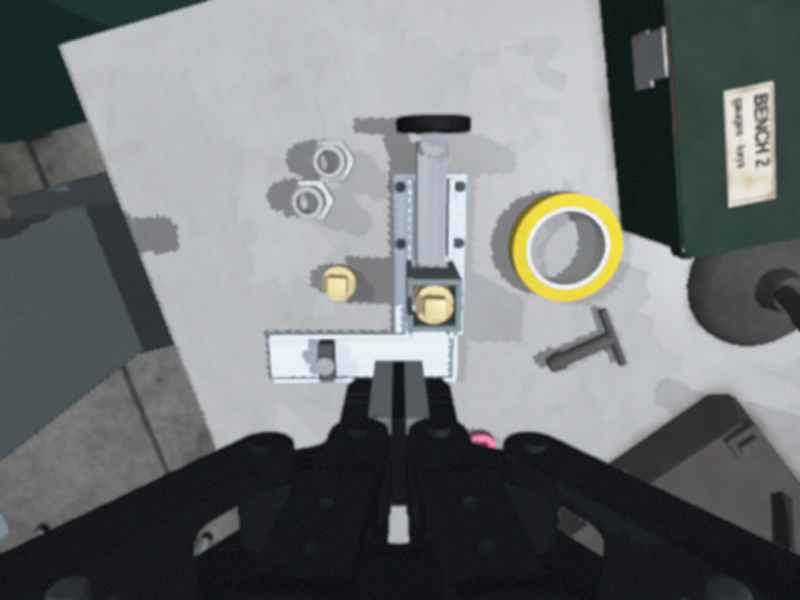

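Run:
```python
import numpy as np,cv2
f=np.load('w1.npy')[:,:,::-1]
cv2.imwrite('pics/w1a.png',cv2.resize(f[220:275,180:325],(798,303),interpolation=cv2.INTER_CUBIC))
cv2.imwrite('pics/w1b.png',cv2.resize(f[75:240,265:335],(318,750),interpolation=cv2.INTER_CUBIC)[:600]if 0 else cv2.resize(f[75:235,265:335],(262,600),interpolation=cv2.INTER_CUBIC))
```

```text
(no output)
```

View pics/w1a.png

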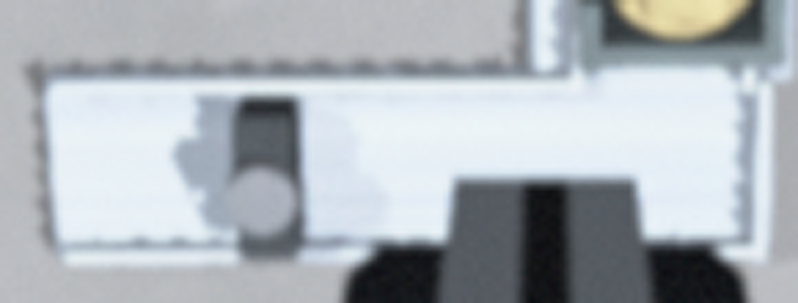

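View pics/w1b.png

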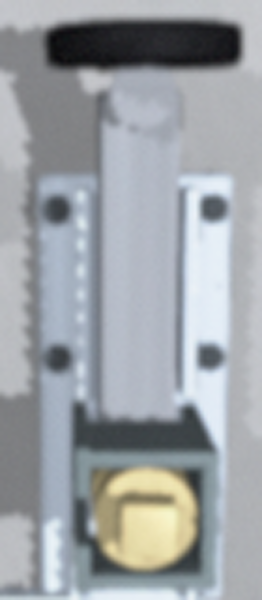

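```bash
cat > fit2.py <<'E'
from h import *
import json
from scipy.optimize import least_squares
c=json.load(open('w1.json'))
A=lambda x,y:(180+(x+.5)/5.5-.5,220+(y+.5)/5.5-.5); B=lambda x,y:(265+(x+.5)/3.75-.5,75+(y+.5)/3.75-.5)
obs=[(A(45,78),(-118,-38,11)),(A(62,262),(-118,-76,11)),(A(770,260),(21,-76,11)),
(B(76,588),(-17.5,-17.5,66)),(B(215,588),(17.5,-17.5,66)),(B(76,450),(-17.5,17.5,66)),(B(217,450),(17.5,17.5,66)),
(B(47,45),(-24,112,36)),(B(241,45),(24,112,36))]
pts=np.array([ray('w',*uv,f[2]/1000,c)[:2] for uv,f in obs]); F=np.array([f[:2] for _,f in obs])/1000
def res(p):
    k,s=np.cos(p[2]),np.sin(p[2]); return (F@np.array([[k,-s],[s,k]]).T+p[:2]-pts)
r=least_squares(lambda p:res(p).ravel(),[.572,-.02,-.25],loss='soft_l1',f_scale=.002)
x0,y0,a=r.x;print(r.x)
R=np.array([[np.cos(a),-np.sin(a)],[np.sin(a),np.cos(a)]]);print((res(r.x)@R*1000).round(1))
tf=lambda q:(R.T@(q[:2]-[x0,y0])*1000).round(1)
print('stop',tf(ray('w',*A(262,202),.026,c)))
print('stop +x face top y~-42', tf(ray('w',*A(298,100),.020,c)), tf(ray('w',*A(236,100),.020,c)))
E
python3 fit2.py
```

```text
[ 0.57548131 -0.02055566 -0.25217817]
[[ 1.  -0.5]
 [ 0.2  0. ]
 [-1.1 -0.1]
 [-0.9 -1.1]
 [ 0.5 -1. ]
 [-0.9 -0.3]
 [ 0.9 -0.2]
 [-0.7  1.9]
 [ 0.9  2. ]]
stop [-75.8 -57.1]
stop +x face top y~-42 [-69.1 -38.9] [-80.8 -38.9]
```

```bash
cat >> mv.py <<'E'
x0,y0,a=.5755,-.0206,-.2522
Rf=np.array([[np.cos(a),-np.sin(a)],[np.sin(a),np.cos(a)]])
def W(fx,fy,z): return np.array([*(Rf@[fx/1000,fy/1000]+[x0,y0]),z/1000])
def rf(fx,fy,z): return rel(W(fx,fy,z),a)
def where():
    s=monitor.observe(); q=Rf.T@(s['position'][:2]-[x0,y0])*1000
    print('clock',s['clock'],'feeder TCP',q.round(1),'z',(s['position'][2]*1000).round(1),'F feeder',(Rf.T@s['force'][:2]).round(1),s['force'][2].round(1),'rot',s['tool_rot'].round(3))
E
python3 - <<'E'
from mv import *
where()
print(rf(0,152,150),rf(0,152,33))
E
```

```text
clock 2.45 feeder TCP [-23.1  27. ] z 259.7 F feeder [-0.5 -0.2] -0.2 rot [-1.571e+00  1.000e-03 -2.540e-01]
(array([ 0.   , -0.002, -0.001]), array([ 23. , 109.6, 125.1])) (array([ 0.   , -0.002, -0.001]), array([ 23.2, 226.6, 125.1]))
```

>>> send_rows(series="0 0 0 6 0 31 0; 0 0 0 12 10 62 0; 0 0 0 18 30 94 0; 0 0 0 23 55 125 0; 0 0 0 23 80 125 0; 0 0 0 23 110 125 0; 0 0 0 23 135 125 0; 0 0 0 23 160 125 0; 0 0 0 23 180 125 0; 0 0 0 23 200 125 0; 0 0 0 23 215 125 0; 0 0 0 23 226 125 0; 0 0 0 23 226 125 0; 0 0 0 23 226 125 0")

```text
clock: 3.62
position: [0.6139, 0.1263, 0.0346]
tool_rot: [-1.571, 0.0, -0.254]
force: [0.5, 0.2, -0.4]
grip_width: 0.0002
```

Run:
```python
from mv import *
where()
cv2.imwrite('pics/s2.png',cv2.resize(cams.grab_frame('scene')[120:345,150:450,::-1],(800,600),interpolation=cv2.INTER_CUBIC))
print(rf(0,128,33),rf(0,66,33))
```

```text
clock 3.6167 feeder TCP [  0.5 151.8] z 34.6 F feeder [0.4 0.3] -0.4 rot [-1.571  0.    -0.254]
(array([-0.   , -0.002,  0.001]), array([ -0.8,   2.2, -24. ])) (array([-0.   , -0.002,  0.001]), array([ -0.7,   2.2, -86. ]))
```

View pics/s2.png

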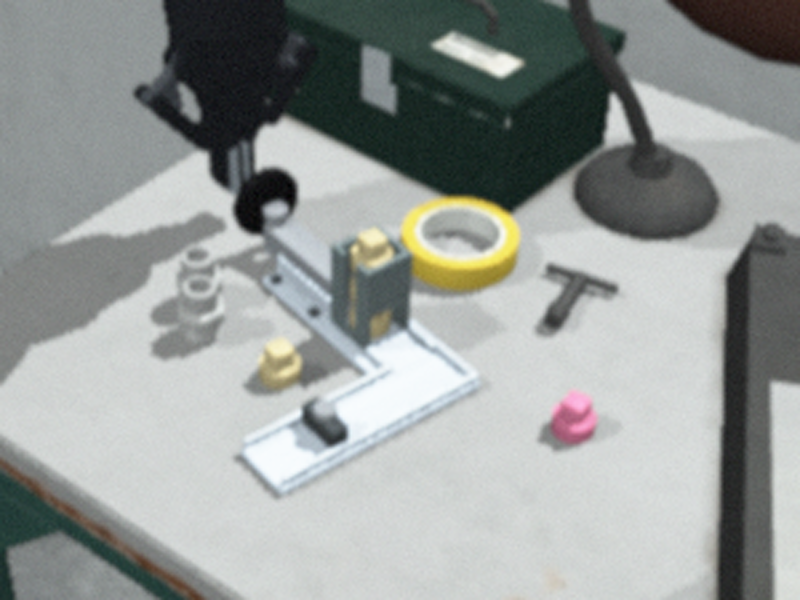

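>>> send_rows(series="0 0 0 0 1 -12 0; 0 0 0 0 1 -20 0; 0 0 0 0 1 -25 0; 0 0 0 0 1 -29 0; 0 0 0 0 1 -33 0; 0 0 0 0 1 -37 0; 0 0 0 0 1 -41 0; 0 0 0 0 1 -45 0; 0 0 0 0 1 -49 0; 0 0 0 0 1 -53 0; 0 0 0 0 1 -57 0; 0 0 0 0 1 -61 0; 0 0 0 0 1 -65 0; 0 0 0 0 1 -69 0; 0 0 0 0 1 -73 0; 0 0 0 0 1 -76 0; 0 0 0 0 1 -79 0; 0 0 0 0 1 -81 0; 0 0 0 0 1 -81 0")

```text
clock: 5.25
position: [0.5947, 0.0486, 0.034]
tool_rot: [-1.568, -0.002, -0.254]
force: [5.4, 6.3, 0.8]
grip_width: -0.0001
```

Run:
```python
from mv import *
where()
cv2.imwrite('pics/s3.png',cv2.resize(cams.grab_frame('scene')[120:345,150:450,::-1],(800,600),interpolation=cv2.INTER_CUBIC))
```

```text
clock 5.25 feeder TCP [ 1.3 71.8] z 34.0 F feeder [3.7 7.4] 0.8 rot [-1.568 -0.002 -0.254]
```

View pics/s3.png

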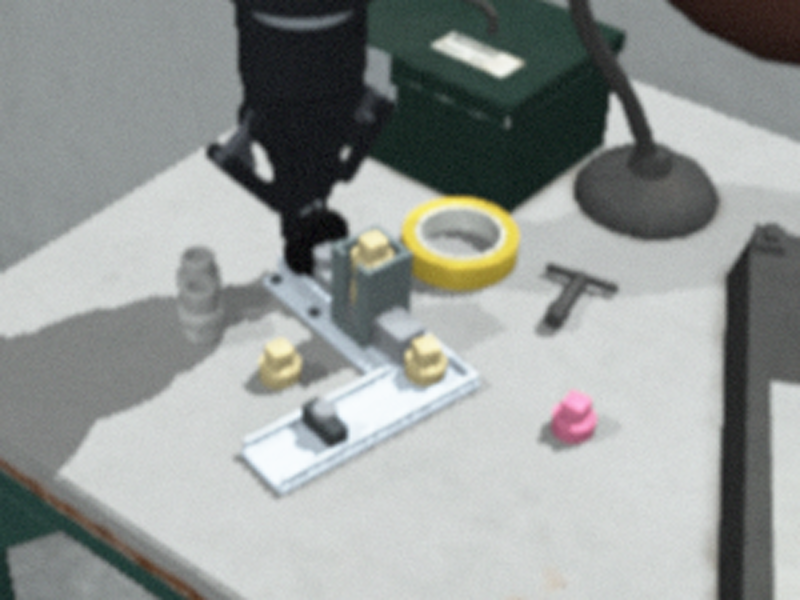

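>>> send_rows(series="0 0 0 0 0 -1 0; 0 0 0 0 0 -2 0; 0 0 0 0 0 -3 0; 0 0 0 0 0 -4 0; 0 0 0 0 0 -4 0")

```text
clock: 5.72
position: [0.5938, 0.0452, 0.034]
tool_rot: [-1.568, -0.002, -0.253]
force: [5.8, 6.2, -1.4]
grip_width: 0.0002
```

Run:
```python
from mv import *
where()
```

```text
clock 5.7167 feeder TCP [ 1.3 68.2] z 34.0 F feeder [4.1 7.4] -1.4 rot [-1.568 -0.002 -0.253]
```

>>> send_rows(series="0 0 0 0 0 -1 0; 0 0 0 0 0 -2 0; 0 0 0 0 0 -2 0; 0 0 0 0 0 -3 0; 0 0 0 0 0 -3 0")

```text
clock: 6.13
position: [0.5933, 0.0434, 0.0341]
tool_rot: [-1.567, -0.003, -0.253]
force: [8.0, 11.2, -2.8]
grip_width: 0.0
```

Run:
```python
from mv import *
where()
```

```text
clock 6.1333 feeder TCP [ 1.3 66.4] z 34.1 F feeder [ 4.9 12.9] -2.8 rot [-1.567 -0.003 -0.253]
```

>>> send_rows(series="0 0 0 0 0 -1 0; 0 0 0 0 0 -2 0; 0 0 0 0 0 -2 0; 0 0 0 0 0 -2 0")

```text
clock: 6.47
position: [0.5933, 0.0433, 0.0342]
tool_rot: [-1.564, -0.003, -0.251]
force: [9.7, 19.6, -6.4]
grip_width: -0.0001
```

Run:
```python
from mv import *
where()
cv2.imwrite('pics/s4.png',cv2.resize(cams.grab_frame('scene')[170:320,220:420,::-1],(800,600),interpolation=cv2.INTER_CUBIC))
```

```text
clock 6.4667 feeder TCP [ 1.3 66.3] z 34.2 F feeder [ 4.6 21.4] -6.4 rot [-1.564 -0.003 -0.251]
```

View pics/s4.png

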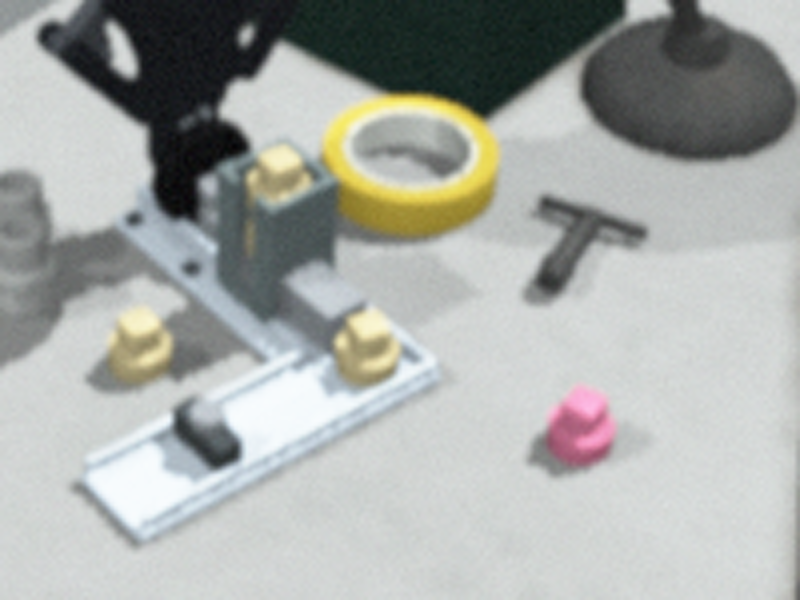

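>>> send_rows(series="0 0 0 0 0 6 0; 0 0 0 0 0 12 0; 0 0 0 0 0 18 0; 0 0 0 0 0 24 0; 0 0 0 0 0 30 0; 0 0 0 0 0 36 0; 0 0 0 0 0 42 0; 0 0 0 0 0 48 0; 0 0 0 0 0 54 0; 0 0 0 0 0 60 0; 0 0 0 0 0 66 0; 0 0 0 0 0 74 0; 0 0 0 0 0 84 0; 0 0 0 0 0 92 0; 0 0 0 0 -25 92 0; 0 0 0 0 -55 92 0; 0 0 0 0 -85 92 0; 0 0 0 0 -115 92 0; 0 0 0 0 -145 92 0; 0 0 0 0 -145 92 0")

```text
clock: 8.18
position: [0.6165, 0.1296, 0.1839]
tool_rot: [-1.568, -0.006, -0.254]
force: [2.1, -0.1, 1.1]
grip_width: -0.0002
```

Run:
```python
from mv import *
import json
where()
cv2.imwrite('pics/s5.png',cv2.resize(cams.grab_frame('scene')[150:330,180:420,::-1],(800,600),interpolation=cv2.INTER_CUBIC))
f=cams.grab_frame('top')[150:290,220:360,::-1]
cv2.imwrite('pics/t5.png',cv2.resize(f,(600,600),interpolation=cv2.INTER_CUBIC))
print(rf(60,150,200),rf(50,-57,150),rf(36,-57,25))
```

```text
clock 8.1833 feeder TCP [  2.2 155.6] z 183.9 F feeder [2.1 0.5] 1.1 rot [-1.568 -0.006 -0.254]
(array([-0.001, -0.002,  0.002]), array([ 59.2, -20.7,  -4.3])) (array([-0.001, -0.002,  0.002]), array([  49.5,   29.2, -211.3])) (array([-0.001, -0.002,  0.002]), array([  35.3,  154.1, -211.4]))
```

View pics/s5.png

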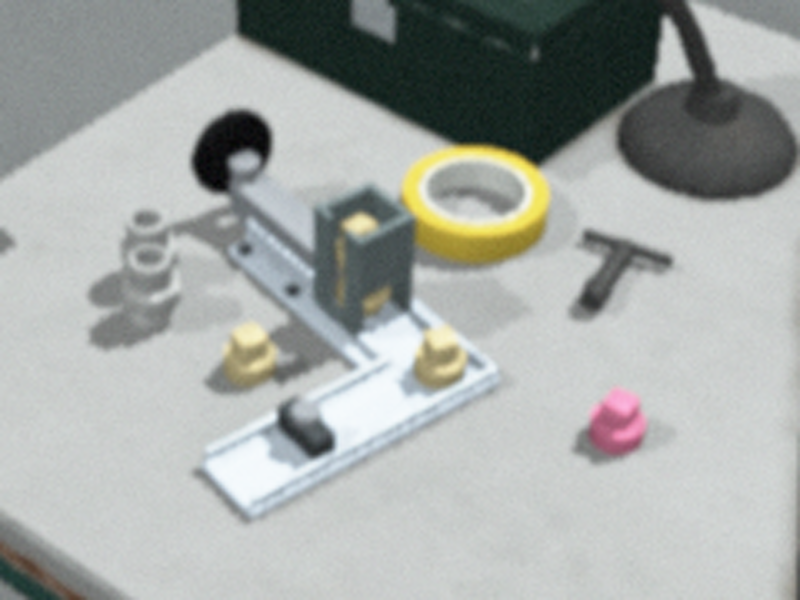

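View pics/t5.png

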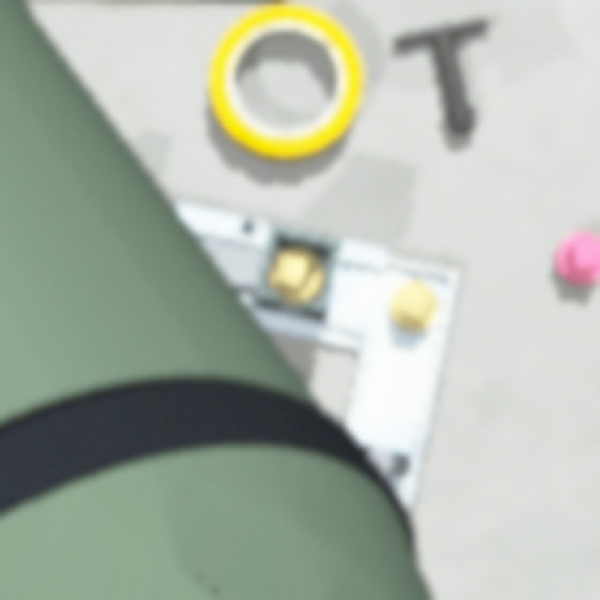

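Run:
```python
from mv import *
for n,u,v,z in [('scene',180+441/3.333,150+343/3.333,.029),('top',220+413/4.2857,150+303/4.2857,.023)]:
    q=ray(n,u,v,z); print((Rf.T@(q[:2]-[x0,y0])*1000).round(1))
```

```text
[ -4.7 -62.5]
[ -0.9 -57.8]
```

>>> send_rows(series="0 0 0 12 0 -25 0; 0 0 0 24 0 -55 0; 0 0 0 34 0 -90 0; 0 0 0 44 0 -125 0; 0 0 0 44 10 -155 0; 0 0 0 44 25 -185 0; 0 0 0 44 50 -205 0; 0 0 0 44 75 -212 0; 0 0 0 44 100 -212 0; 0 0 0 44 120 -212 0; 0 0 0 44 135 -212 0; 0 0 0 44 145 -212 0; 0 0 0 44 145 -212 0; 0 0 0 44 145 -212 0")

```text
clock: 9.45
position: [0.6034, -0.0876, 0.0328]
tool_rot: [-1.571, 0.001, -0.254]
force: [-0.3, 0.1, -0.5]
grip_width: 0.0002
```

Run:
```python
from mv import *
where()
cv2.imwrite('pics/s6.png',cv2.resize(cams.grab_frame('scene')[150:330,180:420,::-1],(800,600),interpolation=cv2.INTER_CUBIC))
cv2.imwrite('pics/w6.png',cams.grab_frame('wrist')[:,:,::-1])
print(rf(40,-58,25))
```

```text
clock 9.45 feeder TCP [ 43.7 -57.9] z 32.8 F feeder [-0.3  0. ] -0.5 rot [-1.571e+00  1.000e-03 -2.540e-01]
(array([-0.   , -0.002,  0.001]), array([-4.5,  9. , -0. ]))
```

View pics/s6.png

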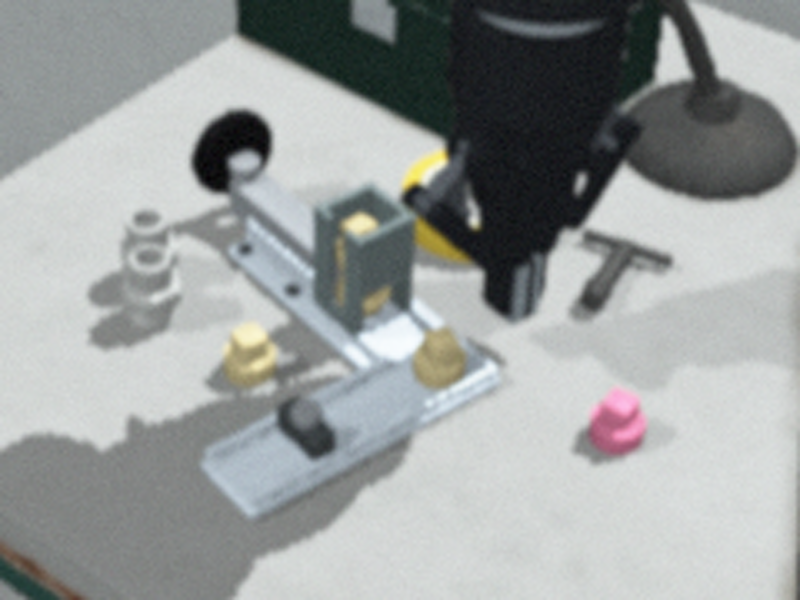

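View pics/w6.png

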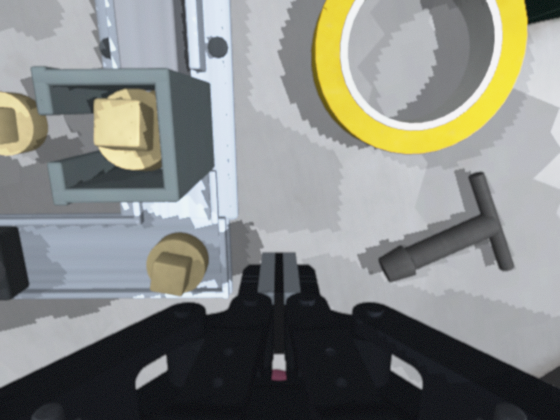

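Run:
```python
from mv import *
for u,v,z in [(178,262,.015),(174,268,.029),(261,255,.0218),(297,255,.0218),(279,255,.0218)]:
    q=ray('wrist',u,v,z); print((Rf.T@(q[:2]-[x0,y0])*1000).round(1))
```

```text
[  1.9 -56.4]
[  4.1 -52.9]
[ 37.8 -50.6]
[ 52.5 -50.6]
[ 45.2 -50.6]
```

>>> send_rows(series="0 0 0 -4 4 0 0; 0 0 0 -8 8 0 0; 0 0 0 -12 8 0 0; 0 0 0 -16 8 0 0; 0 0 0 -18 8 0 0; 0 0 0 -20 8 0 0; 0 0 0 -22 8 0 0; 0 0 0 -24 8 0 0; 0 0 0 -26 8 0 0; 0 0 0 -28 8 0 0; 0 0 0 -30 8 0 0; 0 0 0 -30 8 0 0")

```text
clock: 10.55
position: [0.5743, -0.0803, 0.0253]
tool_rot: [-1.571, 0.0, -0.254]
force: [0.3, 0.1, -0.2]
grip_width: -0.0004
```

Run:
```python
from mv import *
where()
cv2.imwrite('pics/s7.png',cv2.resize(cams.grab_frame('scene')[170:320,220:420,::-1],(800,600),interpolation=cv2.INTER_CUBIC))
cv2.imwrite('pics/w7.png',cams.grab_frame('wrist')[:,:,::-1])
```

```text
clock 10.55 feeder TCP [ 13.8 -58.2] z 25.3 F feeder [0.2 0.2] -0.2 rot [-1.571  0.    -0.254]
```

View pics/s7.png

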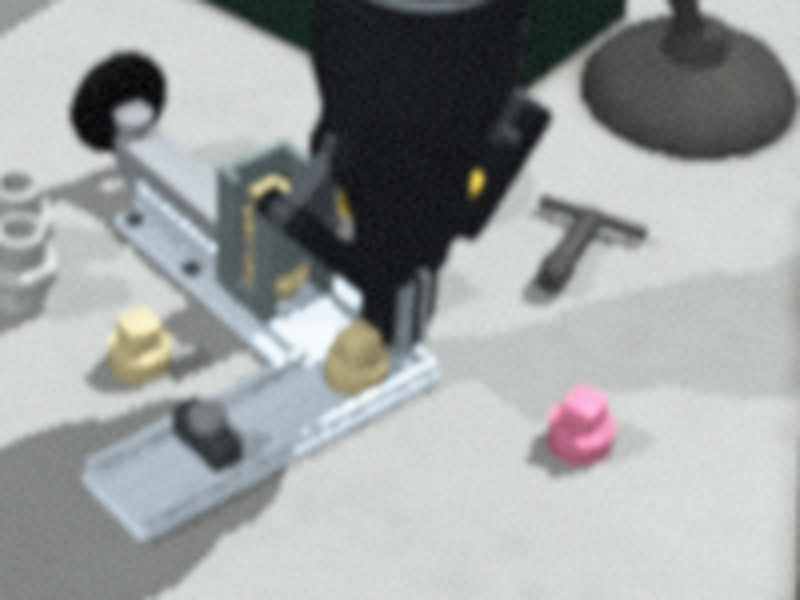

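View pics/w7.png

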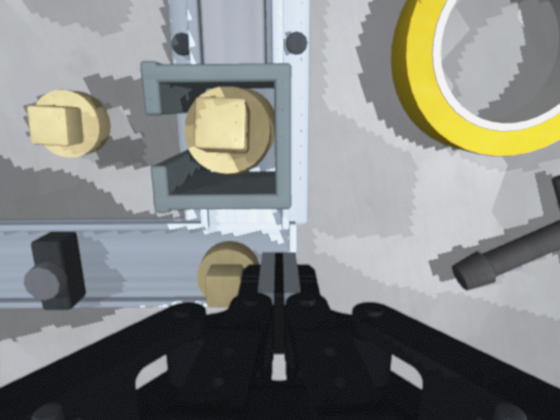

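>>> send_rows(series="0 0 0 -2 0 0 0; 0 0 0 -4 0 0 0; 0 0 0 -6 0 0 0; 0 0 0 -8 0 0 0; 0 0 0 -10 0 0 0; 0 0 0 -12 0 0 0; 0 0 0 -12 0 0 0")

```text
clock: 11.23
position: [0.5626, -0.0773, 0.0253]
tool_rot: [-1.571, 0.0, -0.254]
force: [0.2, -0.3, 0.4]
grip_width: -0.0
```

Run:
```python
from mv import *
where()
f=cams.grab_frame('wrist')
for u,v,z in [(228,272,.015)]:
    pass
cv2.imwrite('pics/s8.png',cv2.resize(cams.grab_frame('scene')[170:320,220:420,::-1],(800,600),interpolation=cv2.INTER_CUBIC))
cv2.imwrite('pics/w8.png',f[:,:,::-1])
```

```text
clock 11.2333 feeder TCP [  1.7 -58.1] z 25.3 F feeder [ 0.3 -0.3] 0.4 rot [-1.571  0.    -0.254]
```

View pics/s8.png

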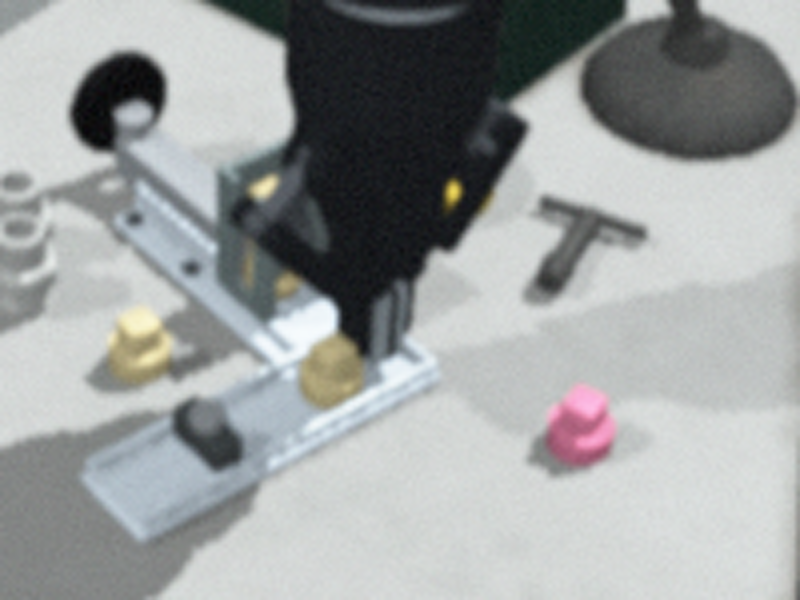

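View pics/w8.png

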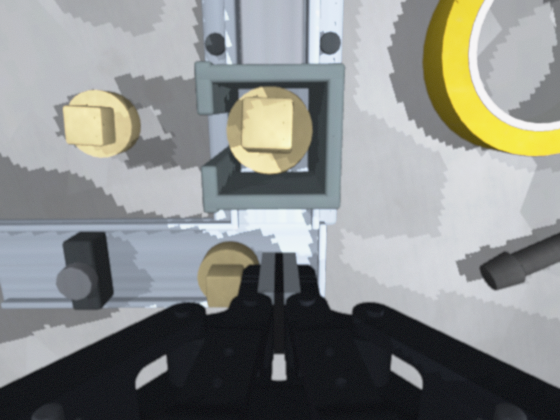

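Run:
```python
from mv import *
for u,v,z in [(228,272,.017),(197,272,.015),(225,284,.029),(108,270,.020)]:
    q=ray('wrist',u,v,z); print((Rf.T@(q[:2]-[x0,y0])*1000).round(1))
```

```text
[-17.7 -56.4]
[-30.7 -57.2]
[-17.3 -55.6]
[-64.3 -53.9]
```

>>> send_rows(series="0 0 0 -2 0 0 0; 0 0 0 -4 0 0 0; 0 0 0 -6 0 0 0; 0 0 0 -8 0 0 0; 0 0 0 -10 0 0 0; 0 0 0 -12 0 0 0; 0 0 0 -14 0 0 0; 0 0 0 -16 0 0 0; 0 0 0 -18 0 0 0; 0 0 0 -20 0 0 0; 0 0 0 -22 0 0 0; 0 0 0 -24 0 0 0; 0 0 0 -26 0 0 0; 0 0 0 -28 0 0 0; 0 0 0 -30 0 0 0; 0 0 0 -32 0 0 0; 0 0 0 -33 0 0 0; 0 0 0 -34 0 0 0; 0 0 0 -34 0 0 0")

```text
clock: 12.92
position: [0.53, -0.0688, 0.0253]
tool_rot: [-1.571, 0.0, -0.254]
force: [0.1, -0.7, -0.7]
grip_width: 0.0002
```

Run:
```python
from mv import *
where()
f=cams.grab_frame('wrist')
cv2.imwrite('pics/w9.png',f[:,:,::-1])
cv2.imwrite('pics/s9.png',cv2.resize(cams.grab_frame('scene')[170:320,220:420,::-1],(800,600),interpolation=cv2.INTER_CUBIC))
```

```text
clock 12.9167 feeder TCP [-32. -58.] z 25.3 F feeder [ 0.3 -0.7] -0.7 rot [-1.571  0.    -0.254]
```

View pics/w9.png

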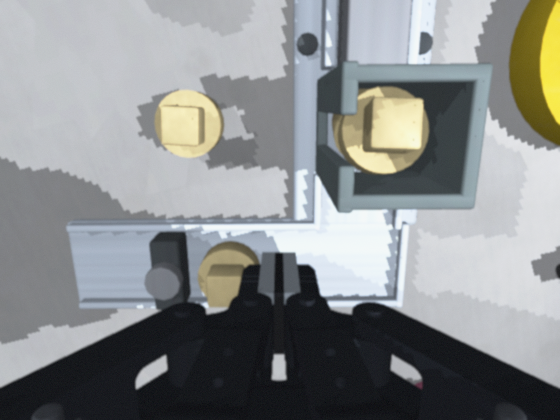

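View pics/s9.png

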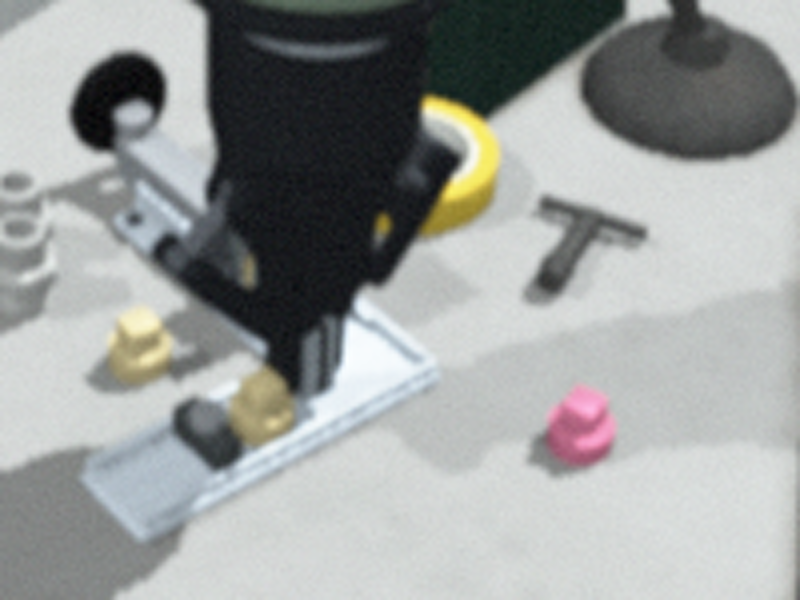

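>>> send_rows(series="0 0 0 -1 0 0 0; 0 0 0 -2 0 0 0; 0 0 0 -3 0 0 0; 0 0 0 -4 0 0 0; 0 0 0 -4 0 0 0")

```text
clock: 13.43
position: [0.5261, -0.0678, 0.0253]
tool_rot: [-1.571, 0.0, -0.254]
force: [0.6, -0.1, -0.3]
grip_width: 0.0005
```

Run:
```python
from mv import *
where()
```

```text
clock 13.4333 feeder TCP [-36.1 -58.1] z 25.3 F feeder [0.6 0.1] -0.3 rot [-1.571  0.    -0.254]
```

>>> send_rows(series="0 0 0 -0.5 0 0 0; 0 0 0 -1 0 0 0; 0 0 0 -1.5 0 0 0; 0 0 0 -1.5 0 0 0")

```text
clock: 13.77
position: [0.5248, -0.0675, 0.0253]
tool_rot: [-1.571, 0.0, -0.254]
force: [-0.2, 0.1, 0.2]
grip_width: -0.0001
```

Run:
```python
from mv import *
where()
f=cams.grab_frame('wrist')
cv2.imwrite('pics/w10.png',cv2.resize(f[210:320,130:330,::-1],(800,440),interpolation=cv2.INTER_CUBIC))
```

```text
clock 13.7667 feeder TCP [-37.4 -58. ] z 25.3 F feeder [-0.2  0.1] 0.2 rot [-1.571  0.    -0.254]
```

View pics/w10.png

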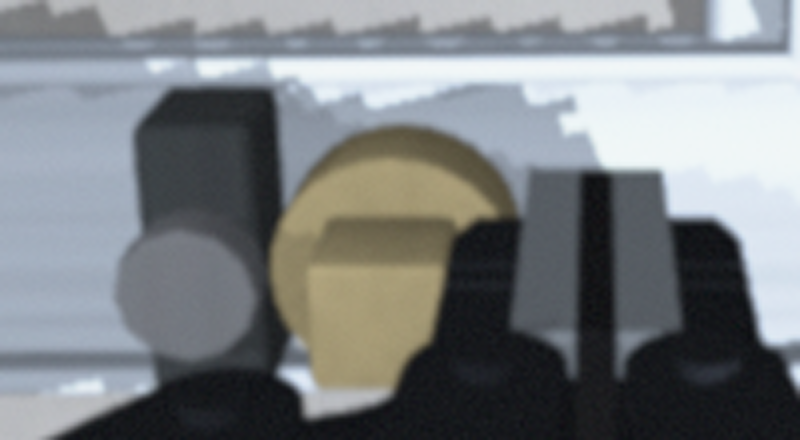

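>>> send_rows(series="0 0 0 -0.5 0 0 0; 0 0 0 -1 0 0 0; 0 0 0 -1.5 0 0 0; 0 0 0 -1.5 0 0 0")

```text
clock: 14.15
position: [0.5239, -0.0671, 0.0255]
tool_rot: [-1.57, -0.001, -0.254]
force: [4.6, -1.0, 1.3]
grip_width: -0.0003
```

Run:
```python
from mv import *
where()
f=cams.grab_frame('wrist')
cv2.imwrite('pics/w11.png',cv2.resize(f[210:320,130:330,::-1],(800,440),interpolation=cv2.INTER_CUBIC))
```

```text
clock 14.15 feeder TCP [-38.3 -57.9] z 25.5 F feeder [4.7 0.1] 1.3 rot [-1.57e+00 -1.00e-03 -2.54e-01]
```

View pics/w11.png

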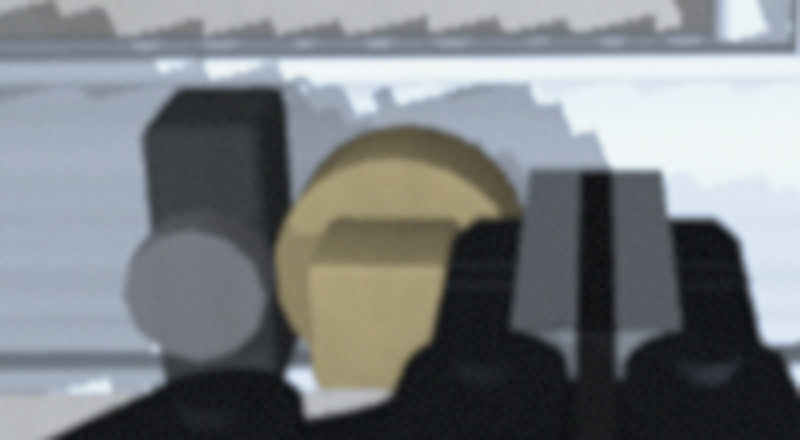

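>>> send_rows(series="0 0 0 1 0 0 0; 0 0 0 3 0 0 0; 0 0 0 6 0 0 0; 0 0 0 10 0 0 0; 0 0 0 14 0 0 0; 0 0 0 16 -10 0 0; 0 0 0 16 -30 0 0; 0 0 0 16 -55 0 0; 0 0 0 16 -80 0 0; 0 0 0 16 -110 0 0; 0 0 0 10 -140 -30 0; 0 0 0 0 -170 -60 0; 0 0 0 0 -180 -60 0; 0 0 0 0 -180 -60 0")

```text
clock: 15.37
position: [0.5087, -0.1272, 0.2088]
tool_rot: [-1.572, -0.004, -0.257]
force: [0.1, -0.1, 0.8]
grip_width: -0.0
```

Run:
```python
from mv import *
where()
f=cams.grab_frame('wrist');c=cams.get_calibration('wrist')
cv2.imwrite('pics/w12.png',cv2.resize(f[:,:,::-1],(800,600),interpolation=cv2.INTER_CUBIC))
cv2.imwrite('pics/s12.png',cv2.resize(cams.grab_frame('scene')[150:330,180:420,::-1],(800,600),interpolation=cv2.INTER_CUBIC))
```

```text
clock 15.3667 feeder TCP [ -38.1 -119.9] z 208.8 F feeder [ 0.1 -0.1] 0.8 rot [-1.572 -0.004 -0.257]
```

View pics/w12.png

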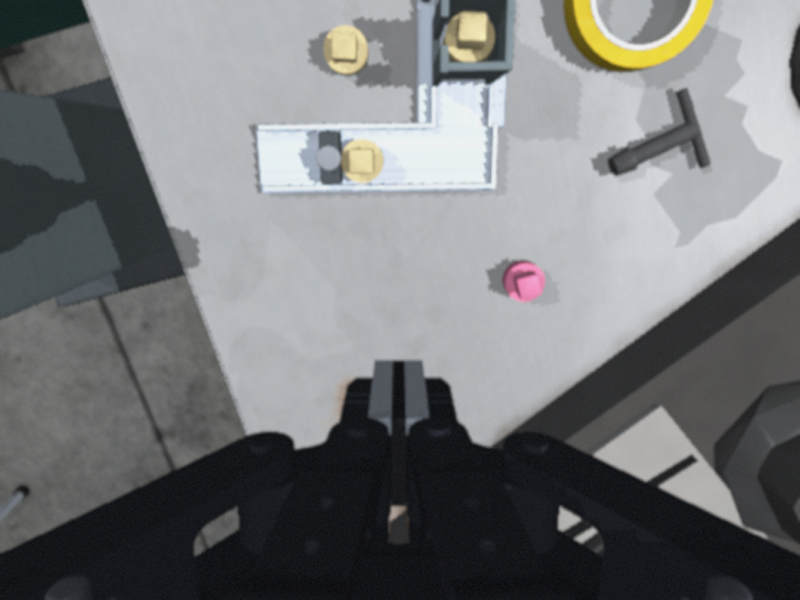

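View pics/s12.png

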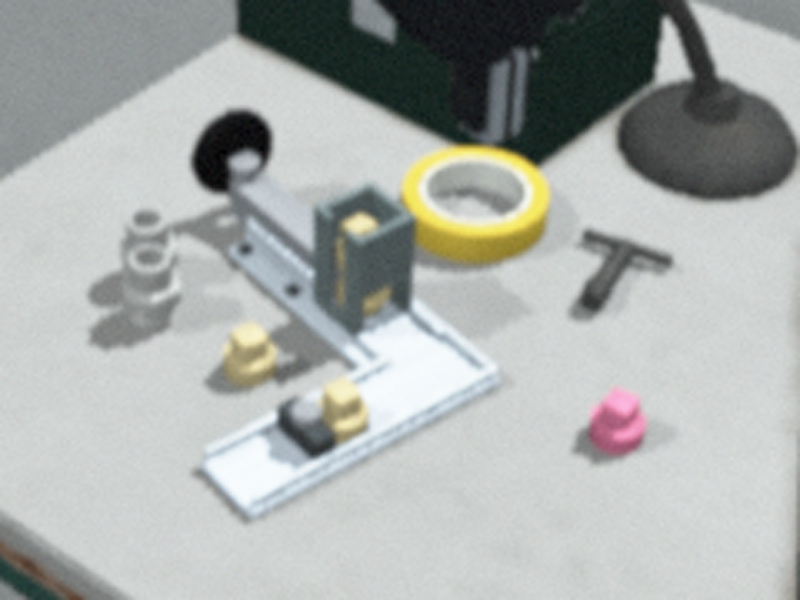

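Run:
```python
from mv import *
from workcell import bot
c=cams.get_calibration('wrist'); k=560/800
t=lambda u,v,z:(Rf.T@(ray('w',u*k,v*k,z,c)[:2]-[x0,y0])*1000).round(1)
print('plug',t(362,160,.017),'stop',t(329,158,.026))
print(bot.job_done())
```

```text
plug [-58.6 -57. ] stop [-76.5 -55.7]
the job is handed in; nothing more can be done
None
```

The job is done and handed in at about 15.5 s. One brass plug came out of the magazine and now stands upright against the end stop.

**Press:** I pressed the plunger once with the closed fingers until it met its hard stop. The face was 60 mm in, with about 21 N along the plunger. I then backed off, and the pictures show the plunger fully out again and the other two plugs dropped in the magazine.

**Nudge:** I pushed the plug along the lane with a fingertip. The force stayed near zero until it touched the stop, then rose to 4.7 N. I drew back sideways before lifting the arm clear.

**Last checks:** The last scene and wrist pictures show the plug upright and touching the stop. The spare plug, pink look-alike, nipples, tape and chuck key look unmoved. The final measurement put the plug's axis 17.9 mm from the stop's origin, where full contact is 18.5 mm. That 0.6 mm difference is within the 2 mm camera calibration, and no check failed.

**Unexplained:** While pressing I read a side force of about 4–5 N on the tool, whose cause I did not look into; it had no visible effect.

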